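Rewind the stencil film and lock the cassette

TASK

Wind the stencil film back into its cassette: turn the black-knobbed crank of the white film rewinder clockwise (seen from above) until the resistance suddenly drops away, and stop within a third of a turn of that, so that the tail is freed but not drawn right inside; follow the crank round without straining it. Then let go and push the blue lock slide fully home, towards the red block, and leave the other things on the table where they are.

Things in the scene. Friction and masses are not known exactly. Their poses are not given: they have to be found in the camera images.
- rewinder: the film rewinder, a white plastic casing with a blue band round its foot, 150 mm (its x) by 260 mm (its y) and 60 mm tall, fixed to the table; origin at the centre of its underside, z up, x the direction in which the lock slide closes. The crank is on its +y half, the lock slide on its -y half, both on top
- crank_axis (a point): a fixed point where the crank's upright axis rests, level with the middle of its knob (108 mm above the table). The knob goes level round it on a circle of 45 mm radius, clockwise seen from above to wind. The first sixth of a turn may be slack; then winding takes 5 to 8 N at the knob all the way round, and suddenly under 2 N once the tail is free. The crank does not spring back
- knob_mid (a point): the middle of the crank's black upright knob, a cylinder 22 mm in diameter and 46 mm tall, 85 to 131 mm above the table; it spins freely on the end of the crank arm, so a gripper holding it need not turn
- hub_top (a point): the top of the crank's 24 mm hub, on its axis, 88 mm above the table; the steel arm runs from it to the knob, 16 mm wide, 72 to 84 mm above the table. The spindle is in a rubber mount and gives 1 mm sideways per 8 N; 3 mm or more strains it. The winding left differs each time, unseen: 0.7 to 2.1 turns; the tail is drawn right in 0.4 turn (2.6 rad) after it comes free
- tail (a joint): the film's tail clip inside the closed casing (out of sight), in m: 0 while the film is held, 0.0002 once the tail has come free, 0.0004 once it has been drawn right into the cassette; these steps are smaller than the error of the reading, so only the pull on the crank tells
- lock (a joint): the blue lock slide on the casing's top, in m: 0 fully open, 0.030 fully home against its stop (its foot then close to the red block); it starts between 0 and 0.006, slides along the rewinder's +x with about 2 N of friction and stays where it is left
- lock_tab (a point): the middle of the lock slide's blue upright tab, 12 mm (along its travel) by 26 mm, from 60 to 83 mm above the table, standing on a foot 20 x 30 mm and 4 mm high; the flat top of the casing lies 60 mm above the table. Push it on its side away from the red block
- tape_mid (a point): a loose roll of cream masking tape, 100 mm across, 24 mm tall, lying flat; this point is at its middle
- phone_mid (a point): a loose black phone, 72 x 150 x 9 mm, lying flat; this point is at its middle
- pen_mid (a point): a loose tattoo pen with blue grip and dark barrel, about 150 mm long, 28 mm thick, lying down; this point is at its middle
- ink_mid (a point): a loose blue ink bottle with black cap, 38 mm across, 100 mm tall, standing; this point is at its middle
- cassette_a_mid (a point): a loose spare film cassette, grey with a yellow band, 50 x 85 x 34 mm, lying flat; this point is at its middle
- cassette_b_mid (a point): a loose spare film cassette, grey with a green band, 50 x 85 x 34 mm, lying flat; this point is at its middle

How it is judged:
By the outcome, as a careful person would: the job done as asked, in the order asked, and still so for the second after the job is handed in, with the robot touching nothing.
It also fails if it takes over 61 s, if anything falls off the work surface, if the arm or the gripper's body presses on something with over 40 N, if the wrist force passes 120 N, or if a joint passes its speed limit or range.

ROBOT

A 6-joint arm with a two-finger parallel gripper is mounted at the origin on the work surface. World frame = base frame: x ahead of the robot, y to its left, z up, the work surface at z = 0. Lengths are in mm, angles in rad, forces in N, time in s.
With the tool pointing down it reaches from about 350 to 950 mm from the base axis. Payload 17.4 kg.
Tool frame: the origin (TCP) lies midway between the tips of the shut fingers; the grasp point (between the pads) lies 19 mm behind it; z points along the fingers, y is the line along which they close (so a half turn about z gives the same grasp; the last joint's range is limited). The gripper opens to 93 mm and grips with 3 to 60 N. Pads are 15 mm wide; open, the fingers measure 128 mm over their backs; the gripper's body (75 mm by 188 mm) begins 65 mm behind the grasp point.
Start: joints at [-1.345, 0.116, 1.442, -0, 1.584, -0.038], TCP at [175.997, -651.657, 218.646] pointing down, gripper open.
Joint ranges: [-2.83, 2.83], [-0.83, 2.19], [0.07, 2.5], [-1.14, 4.28], [0.01, 3], [-2.97, 2.97]. Speed limits (rad/s): [1.89, 1.89, 2.22, 3.14, 3.14, 3.14].

INTERFACE

Orientations are given as a unit quaternion [x, y, z, w].
In Python, from bench import arm, telemetry, get_image gives the robot as it stands. Calls block until the motion is done:
- arm.movep(position, orientation): joint-space move of the TCP to a pose.
- arm.movel(position, frame=None, max_speed=150): straight line of the TCP; frame=None keeps the orientation; max_speed is the mean speed in mm/s.
- arm.set_joints(angles): joint-space move.
- arm.open_jaws() and arm.gripper_close(newtons=None): open the fingers fully, or close them until they stop; newtons is the grip in N (None keeps the last).
- arm.wait(seconds).
- arm.ik(position, orientation): joint angles nearest the present ones, or None.
- telemetry.get_obs(): the state.
- get_image(name): name is "scene" or "top" or "wrist"; returns a dict with "frame" (384x512x3 uint8, blue, green, red), "fx", "fy", "cx", "cy" (pixels), "dist_coeffs" ([k1, k2, p1, p2, k3] as OpenCV has them; the pictures are not rectified), "R" (3x3) and "t" (3): a world point X has camera coordinates R X + t; the wrist camera has in their place "T_tool_cam" (4x4, takes a point from camera to tool coordinates, whose origin is the TCP and whose axes are the flange's). Camera axes: x right, y down, z forward; pixel columns grow to the right and rows downward; lengths in mm; the calibration is good to about 2 mm. A picture is of the moment at which its call begins: read the wrist's pose just before it. There is no depth.
A pose or a line that the arm cannot do raises arm.IKError and nothing moves.
- arm.sign_off(): hands the job in; it is judged then, once.
The state is a dict: "t": time; "joint_pos": joint angles; "joint_velocities": joint speeds; "tau": joint torques, N m; "position": TCP position; "tool_rot": TCP orientation; "force": force on the tool from outside, world axes, zero at the start; "ft_torque": the same for the moment, N m; "opening": finger opening in mm; "grasp_force": force on a finger pad.
Only numpy, scipy, OpenCV 4.12 (cv2) and the standard library are available. Lean on these libraries where they do the work, as an engineer would, in place of code of your own. Each camera call takes 0.05 s, during which the arm holds its last target. There are 200 camera calls.

## Working session

There is one attempt and no reset: what is moved stays moved. The work goes in short steps, each a Python script; the robot and the scene stay as the last script left them, time stands still between calls to the robot, and variables do not carry over. Pictures are saved under pics/ and viewed, at most 10 in all, crops included, and the job is handed in when it is done.

```bash
mkdir -p pics; ls; python3 - <<'E'
from bench import arm, telemetry, get_image
import cv2,pickle
d={}
for n in("scene","top"):
    im=get_image(n); d[n]=im; cv2.imwrite(f"pics/{n}0.png",im["frame"]); print(n,im["fx"],im["R"],im["t"],im["dist_coeffs"])
pickle.dump(d,open("im0.pkl","wb"))
o=telemetry.get_obs();print(o["t"],o["tool_rot"],o["force"])
E
```

```text
pics
scene 483.3206100714157 [[-0.28601602  0.95820863  0.00557295]
 [ 0.67330801  0.20510729 -0.71034311]
 [-0.68179995 -0.1994172  -0.70383351]] [ 170.05816857 -312.95500099 1867.49683929] [-0.13391188  0.          0.          0.          0.        ]
top 418.13516037069104 [[ 0.02781351 -0.99956506 -0.00980288]
 [-0.99168723 -0.02635917 -0.125943  ]
 [ 0.12562982  0.0132243  -0.99198905]] [-3.30278415e-01  5.58846768e+02  1.47912677e+03] [-0.00227531  0.          0.          0.          0.        ]
0.1 [ 9.91312141e-01  1.31529396e-01 -6.32830938e-05 -5.02907944e-04] [-0.11169498  0.89838376  0.27027223]
```

View pics/scene0.png

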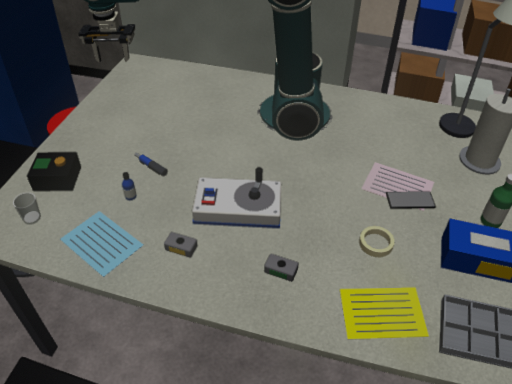

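View pics/top0.png

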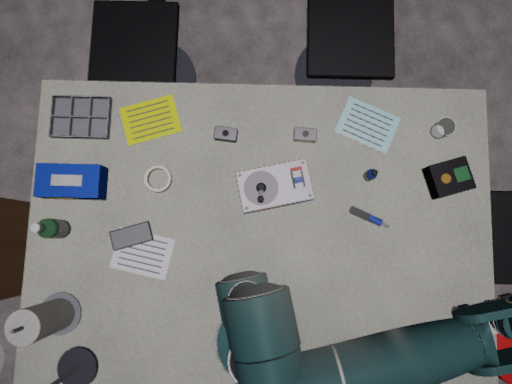

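Scene view: rewinder around (237,202), black knob at (259,175), and red block and blue slide at (209,193). Top view: casing centre at about (275,186), grey disc at (261,188), knob or hub at (261,187–197), red and blue lock parts at (297,177). I'll take a rough position from these and look closer with the wrist camera.

```bash
cat > h.py <<'E'
import numpy as np, cv2
from scipy.spatial.transform import Rotation as Rot
from bench import arm, telemetry, get_image
def K(im): return np.array([[im["fx"],0,im["cx"]],[0,im["fy"],im["cy"]],[0,0,1.]])
def ray(im,uv,R,t):
    p=cv2.undistortPoints(np.array([[uv]],float),K(im),np.array(im["dist_coeffs"]))[0,0]
    return -R.T@t, R.T@np.array([p[0],p[1],1])
def onz(im,uv,z):
    o,d=ray(im,uv,np.array(im["R"]),np.array(im["t"])); return o+d*(z-o[2])/d[2]
def wrist():
    o=telemetry.get_obs(); im=get_image("wrist")
    T=np.eye(4);T[:3,:3]=Rot.from_quat(o["tool_rot"]).as_matrix();T[:3,3]=o["position"]
    C=np.linalg.inv(T@np.array(im["T_tool_cam"])); im["R"]=C[:3,:3]; im["t"]=C[:3,3]; return im
def down(yaw): # tool y axis (closing line) along world angle yaw+90deg
    return (Rot.from_euler('z',yaw)*Rot.from_euler('x',np.pi)).as_quat()
E
python3 - <<'E'
from h import *
import pickle
d=pickle.load(open("im0.pkl","rb"));im=d["top"]
print(onz(im,(261,188),60),onz(im,(275,186),60),onz(im,(297,177),70))
f=im["frame"]; hsv=cv2.cvtColor(f,cv2.COLOR_BGR2HSV)
m=((hsv[...,2]>150)&(hsv[...,1]<40)).astype(np.uint8); m[:150]=0;m[220:]=0;m[:,:225]=0;m[:,325:]=0
c=max(cv2.findContours(m,0,2)[0],key=cv2.contourArea); r=cv2.minAreaRect(c);print(r)
P=np.array([onz(im,p,60) for p in cv2.boxPoints(r)]);print(P,P.mean(0))
w=wrist();print(w["T_tool_cam"],w["fx"])
cv2.imwrite("pics/c1.png",np.hstack([cv2.resize(f[150:220,225:325],(400,280),interpolation=2),cv2.resize(d["scene"]["frame"][155:240,185:295],(400,280),interpolation=2)]))
E
```

```text
[542.65024477  -7.93236128  60.        ] [551.1426914  -57.54831158  60.        ] [ 584.09495397 -134.37534525   70.        ]
((274.5, 184.5), (69.0, 99.0), 90.0)
[[ 676.9849455   125.27629445   60.        ]
 [ 686.15955681 -230.70027033   60.        ]
 [ 438.73208323 -232.43349328   60.        ]
 [ 429.18697933  116.15386537   60.        ]] [557.76589122 -55.42590095  60.        ]
[[ 6.34071873e-04 -9.66378361e-01 -2.57123436e-01  7.05144230e+01]
 [ 9.99999796e-01  6.33622037e-04  8.46018473e-05  5.54227864e-02]
 [ 8.11616806e-05 -2.57123437e-01  9.66378565e-01 -1.66899650e+02]
 [ 0.00000000e+00  0.00000000e+00  0.00000000e+00  1.00000000e+00]] 319.0424651057251
```

View pics/c1.png

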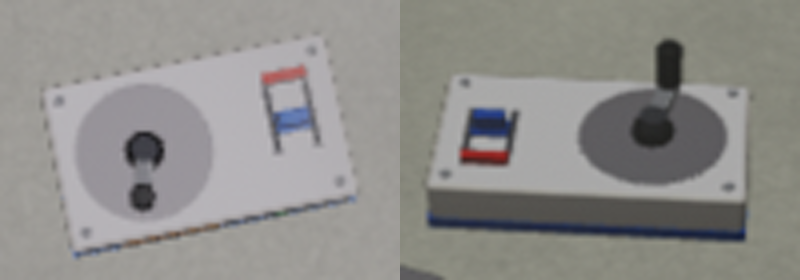

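Crops: the hub (top px 261,187) has the knob on the robot side of it (260.5,199). The blue tab is nearer the robot, with the red block beyond it in +x. Next is a look with the wrist camera.

```bash
python3 - <<'E'
from h import *
import pickle
arm.movep([520,-55,260],down(0.0))
w=wrist();pickle.dump(w,open("w1.pkl","wb"));cv2.imwrite("pics/w1.png",w["frame"])
o=telemetry.get_obs();print(o["t"],o["joint_pos"],o["position"],o["force"])
E
```

```text
2.65 [-1.55160573e-01 -2.25449582e-01  1.70317823e+00 -7.73015499e-05
  1.66403508e+00  1.41634834e+00] [520.0269772  -55.55498458 259.90855462] [ 0.18909748  0.4686464  -0.48903082]
```

View pics/w1.png

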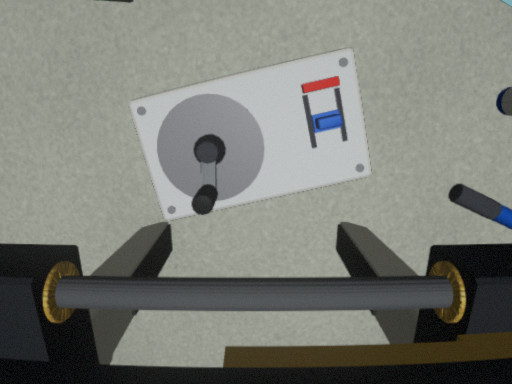

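The hub top is at about (207,152), the grey disc at (211,148), the knob top face at about (203,204) and the blue tab at (328,121). The red block is at (321,85) and the casing corners are visible.

```bash
python3 - <<'E'
from h import *
import pickle
w=pickle.load(open("w1.pkl","rb"));f=w["frame"];hsv=cv2.cvtColor(f,cv2.COLOR_BGR2HSV).astype(int);H,S,V=hsv[...,0],hsv[...,1],hsv[...,2]
g=f.mean(2)
print("white/disc/table",f[90,240],f[120,180],f[30,60], "hub",f[152,207],f[150,222],"knob",f[204,203],f[192,207])
roi=np.zeros(f.shape[:2],bool);roi[40:222,120:380]=1
m=((g>175)&roi).astype(np.uint8)
c=max(cv2.findContours(m,0,2)[0],key=cv2.contourArea);r=cv2.minAreaRect(c);print(r)
P=np.array([onz(w,p,60) for p in cv2.boxPoints(r)]);print(P.round(1),P.mean(0).round(1),[np.linalg.norm(P[i]-P[i-1]).round(1) for i in range(4)])
def blob(mask,z,n):
    cs=cv2.findContours(mask.astype(np.uint8),0,2)[0];c=max(cs,key=cv2.contourArea);(x,y),rr=cv2.minEnclosingCircle(c)
    print(n,(x,y),rr,cv2.contourArea(c),onz(w,(x,y),z).round(1));return c
disc=np.zeros_like(roi);disc[85:212,150:272]=1
c=blob(disc&(g<155)&(g>70),60,"disc")
h=cv2.convexHull(c);e=cv2.fitEllipse(h);print(e,onz(w,e[0],60).round(1))
blob(disc&(g<60)&(np.arange(384)[:,None]<172),88,"hubdark")
blob(roi&(H>100)&(H<130)&(S>140),70,"blue")
blob(roi&((H<8)|(H>172))&(S>140),66,"red")
print("hubtop",onz(w,(207,152),88),"knobtop",onz(w,(203,204),131))
cv2.imwrite("pics/c2.png",np.hstack([cv2.resize(np.clip(f[130:220,175:245].astype(float)*2,0,255).astype(np.uint8),(420,540),interpolation=0),cv2.resize(f[70:160,295:355],(360,540),interpolation=0)]))
E
```

```text
white/disc/table [190 191 188] [142 138 137] [139 150 145] hub [71 68 65] [40 39 37] knob [50 48 48] [35 35 35]
((253.93482971191406, 135.2148895263672), (127.28865814208984, 228.61822509765625), 77.125)
[[ 600.    85.    60. ]
 [ 653.4 -161.5   60. ]
 [ 516.2 -204.9   60. ]
 [ 452.2   63.7   60. ]] [555.4 -54.4  60. ] [np.float64(149.3), np.float64(252.2), np.float64(144.0), np.float64(276.1)]
disc (207.64158630371094, 153.1725616455078) 59.4147834777832 8514.5 [537.9  -2.5  60. ]
((209.48855590820312, 151.01962280273438), (105.4630126953125, 116.87299346923828), 178.8244171142578) [540.4  -4.7  60. ]
hubdark (209.1629180908203, 149.61236572265625) 15.248512268066406 303.5 [545.7  -8.3  88. ]
blue (326.6096496582031, 120.62010192871094) 15.57336711883545 429.0 [ 575.5 -136.    70. ]
red (320.8793029785156, 84.70689392089844) 18.38761329650879 253.0 [ 613.7 -128.8   66. ]
hubtop [543.16489425  -5.94346876  88.        ] knobtop [498.49749469  -6.4934497  131.        ]
```

View pics/c2.png

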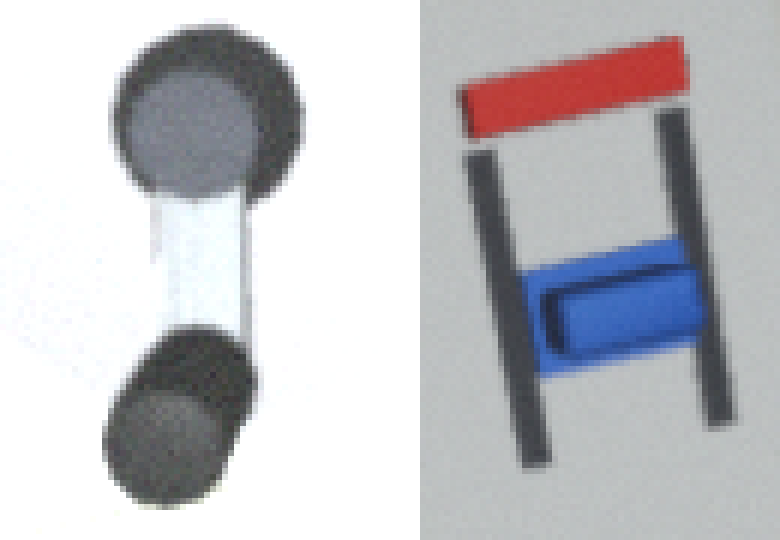

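```bash
python3 - <<'E'
from h import *
import pickle,json
w=pickle.load(open("w1.pkl","rb"))
hub=onz(w,(207.5,152.5),88);kn=onz(w,(202.3,204.7),131);tab=onz(w,(330.5,122),83)
print(hub,kn,tab,np.linalg.norm(hub[:2]-kn[:2]))
q=down(0.0)
arm.movep([kn[0],kn[1],150],q); arm.movel([kn[0],kn[1],95],max_speed=120)
o=telemetry.get_obs();f0=np.array(o["force"]);print(o["t"],o["position"],f0)
arm.gripper_close(25)
o=telemetry.get_obs();print(o["t"],o["position"],o["force"],o["opening"],o["grasp_force"])
p=np.array(o["position"]);d=kn[:2]-hub[:2];a=np.arctan2(d[1],d[0]);u=np.array([np.cos(a),np.sin(a)])
c=p[:2]-45*u
st=dict(c=c.tolist(),a=float(a),z=95.0,f0=f0.tolist(),tab=tab.tolist(),hub=hub.tolist(),n=0,wound=0)
for i in range(4):
    a-=np.deg2rad(15);u=np.array([np.cos(a),np.sin(a)])
    arm.movel([*(c+45*u),95],max_speed=60)
    o=telemetry.get_obs();F=(np.array(o["force"])-f0)[:2];t=np.array([u[1],-u[0]])
    print(i,round(o["t"],2),"Ft %.2f Fr %.2f"%(-F@t,F@u),"err",(np.array(o["position"])[:2]-c-45*u).round(2),round(o["opening"],1))
    c=c+np.clip(0.5*(F@u)/8,-.7,.7)*u
st["c"]=c.tolist();st["a"]=float(a);json.dump(st,open("st.json","w"))
E
```

```text
[542.62736249  -6.4598942   88.        ] [497.78419814  -5.78017073 131.        ] [ 574.6057833  -137.35640762   83.        ] 44.84831560395521
3.8167 [498.31199107  -6.03362131  95.96846408] [-0.30325461 -1.03950945  0.46590073]
4.925 [497.7775996   -5.73573425  94.97565028] [-0.16790518 -1.37193103 -0.09063613] 21.697759114230504 24.946616291999817
0 5.28 Ft -2.52 Fr 0.74 err [0.14 0.56] 21.9
1 5.62 Ft -1.39 Fr 1.38 err [0.25 0.46] 21.8
2 5.96 Ft -1.90 Fr 2.46 err [0.25 0.19] 21.4
3 6.3 Ft 3.70 Fr 3.22 err [-0.12 -0.19] 21.4
```

```bash
cat > wind.py <<'E'
from h import *
import json,sys
st=json.load(open("st.json"));c=np.array(st["c"]);a=st["a"];f0=np.array(st["f0"]);low=0;high=st.get("high",0)
for i in range(int(sys.argv[1])):
    a-=np.deg2rad(15);u=np.array([np.cos(a),np.sin(a)]);t=np.array([u[1],-u[0]])
    arm.movel([*(c+45*u),95],max_speed=50)
    r=[]
    for k in range(4):
        o=telemetry.get_obs();F=(np.array(o["force"])-f0)[:2];r.append([-F@t,F@u])
        arm.wait(0.04)
    r=np.array(r);Ft,Fr=r[1:].mean(0)
    print(i,"%.2f a=%.0f"%(o["t"],np.degrees(a)),"Ft",r[:,0].round(1),"Fr",r[:,1].round(1),round(o["opening"],1))
    c=c+np.clip(0.5*Fr/8,-.7,.7)*u
    if Ft>4: high+=1;low=0
    elif high>=3 and Ft<3:
        low+=1
        if low==2: print("FREE?");break
    if abs(Fr)>16: print("RADIAL");break
st.update(c=c.tolist(),a=float(a),high=high);json.dump(st,open("st.json","w"));print(c)
E
python3 wind.py 5
```

```text
0 6.81 a=104 Ft [5.9 4.8 5.1 5.8] Fr [1.9 2.7 2.4 1.8] 21.6
1 7.36 a=89 Ft [5.  5.8 4.5 5.3] Fr [1.5 2.4 2.8 1.4] 21.8
2 7.91 a=74 Ft [6.  6.3 5.7 5.7] Fr [2.8 2.5 2.5 1.8] 21.5
3 8.46 a=59 Ft [5.7 6.6 5.3 5.2] Fr [1.7 1.9 1.7 1.5] 21.5
4 9.01 a=44 Ft [5.5 5.8 6.5 6.5] Fr [2.1 0.9 0.6 2.8] 21.5
[542.57376853  -5.50584319]
```

```bash
python3 wind.py 48
```

```text
0 9.56 a=29 Ft [6.  6.3 6.1 7. ] Fr [2.2 1.8 1.  2.3] 21.5
1 10.11 a=14 Ft [7.  6.5 6.7 7.4] Fr [0.8 1.6 1.8 0.8] 21.5
2 10.66 a=-1 Ft [7.  6.4 6.8 7.8] Fr [0.5 1.  0.6 1.3] 21.4
3 11.21 a=-16 Ft [7.  7.3 6.4 6.2] Fr [1.4 0.8 1.4 0.7] 21.7
4 11.76 a=-31 Ft [7.3 7.  6.6 6.8] Fr [0.8 0.8 1.1 0.6] 21.6
5 12.31 a=-46 Ft [6.1 6.6 6.3 6.6] Fr [ 0.2  0.4 -0.1  0.2] 21.5
6 12.86 a=-61 Ft [6.1 6.1 6.8 6.6] Fr [0.1 0.7 0.1 0.6] 21.6
7 13.41 a=-76 Ft [6.4 5.1 6.5 6.5] Fr [ 0.5 -1.  -0.2  0.3] 21.7
8 13.96 a=-91 Ft [7.3 5.7 6.7 5.3] Fr [ 0.5 -0.5 -0.2 -0.5] 21.3
9 14.51 a=-106 Ft [5.5 5.2 6.6 6.2] Fr [-1.4 -0.9 -0.3 -0.8] 21.7
10 15.06 a=-121 Ft [5.5 5.4 5.7 6.2] Fr [-1.1 -1.1 -0.6 -1.8] 21.5
11 15.61 a=-136 Ft [5.6 5.2 5.  5. ] Fr [ 0.2 -0.1 -0.6 -0.3] 21.5
12 16.16 a=-151 Ft [3.8 5.8 5.6 4.1] Fr [ 1.2 -0.4 -0.2  0.3] 21.7
13 16.71 a=-166 Ft [5.3 4.7 5.7 4.4] Fr [ 0.5 -0.2  0.   0. ] 21.5
14 17.26 a=-181 Ft [5.6 5.3 4.1 5. ] Fr [0.9 0.7 0.8 1.4] 21.6
15 17.81 a=-196 Ft [4.5 4.4 3.6 4.6] Fr [ 0.9  1.2  0.1 -0.3] 21.3
16 18.36 a=-211 Ft [4.7 4.6 5.7 4.4] Fr [-0.6 -0.1  0.9  0.7] 21.5
17 18.91 a=-226 Ft [3.7 4.9 5.1 4.9] Fr [ 0.5 -0.   0.4  1.5] 21.6
18 19.46 a=-241 Ft [4.8 5.3 5.3 6.1] Fr [ 0.9  0.3 -0.4 -0.1] 21.6
19 20.01 a=-256 Ft [5.5 5.7 4.7 3.9] Fr [ 0.2 -0.3 -0.2 -0.3] 21.7
20 20.56 a=-271 Ft [5.2 6.9 4.4 5. ] Fr [ 0.4  0.8  0.3 -0.2] 21.6
21 21.11 a=-286 Ft [5.  4.7 5.3 5.5] Fr [ 0.  -0.2  0.1  0. ] 21.6
22 21.66 a=-301 Ft [5.5 5.6 5.8 6.3] Fr [ 1.  -0.3  0.4 -0.3] 21.1
23 22.21 a=-316 Ft [6.1 5.9 5.8 5.3] Fr [ 0.6  0.8 -0.3 -0.3] 21.9
24 22.76 a=-331 Ft [6.9 6.4 6.2 6.7] Fr [1.4 0.5 0.7 0.3] 21.4
25 23.31 a=-346 Ft [7.1 5.6 6.8 6.1] Fr [ 0.5 -0.4  0.9  0.3] 21.7
26 23.86 a=-361 Ft [1.2 1.2 0.7 0.9] Fr [0.5 0.1 0.7 0.9] 21.7
27 24.41 a=-376 Ft [0.5 0.  0.6 0.2] Fr [1.3 0.5 0.2 0.2] 21.4
FREE?
[542.97033264  -5.28983473]
```

The pull dropped cleanly from about 6 N to 1 N, and I stopped no more than 30° past it. Now I'll release, rise and look at the slide.

```bash
python3 - <<'E'
from h import *
import json,pickle
st=json.load(open("st.json"))
w0=pickle.load(open("w1.pkl","rb"))
b,t=onz(w0,(314.2,147.7),60),onz(w0,(305.3,95.3),60);b2,t2=onz(w0,(346,140),60),onz(w0,(337.3,88.5),60)
y=[np.degrees(np.arctan2(*(q-p)[1::-1])) for p,q in((b,t),(b2,t2))];print(y)
arm.open_jaws()
p=np.array(telemetry.get_obs()["position"]);arm.movel([p[0],p[1],190],max_speed=120)
yaw=np.deg2rad(12.8);x=np.array([np.cos(yaw),np.sin(yaw)])
s=np.array(st["tab"])[:2]-27*x
arm.movep([*(s-40*x),190],down(yaw)); arm.gripper_close(10); arm.wait(.2)
w=wrist();cv2.imwrite("pics/w2.png",w["frame"]);pickle.dump(w,open("w2.pkl","wb"))
o=telemetry.get_obs();print(o["t"],o["position"],o["force"],o["joint_pos"])
E
```

```text
[np.float64(12.031300978949561), np.float64(13.277416243047583)]
28.9667 [ 509.2820234  -152.19090644  190.01634185] [-0.12163496  0.56654093  0.20583045] [-3.38386715e-01 -1.90869948e-01  1.78617745e+00  1.25599312e-05
  1.54623224e+00  1.00901868e+00]
```

View pics/w2.png

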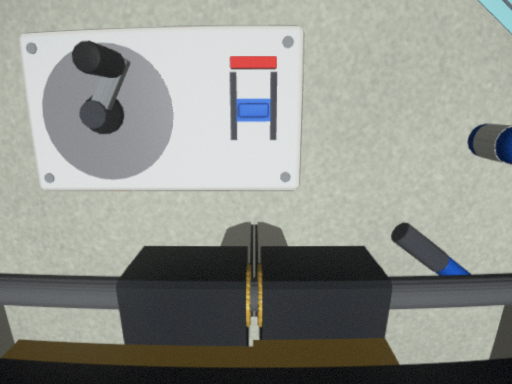

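The crank now has its knob at the far side (98,58). The tab top is at (254,110), square to the gripper, and the red block is at (253,62). Next I push the slide.

```bash
python3 - <<'E'
from h import *
import pickle
w=pickle.load(open("w2.pkl","rb"))
tab=onz(w,(254,110),83);red=onz(w,(253.5,68),66);print(tab,red)
yaw=np.deg2rad(12.8);x=np.array([np.cos(yaw),np.sin(yaw)])
s=tab[:2]-27*x
arm.movel([*s,110],max_speed=150);arm.movel([*s,69],max_speed=80);arm.wait(.1)
f0=np.array(telemetry.get_obs()["force"]);print(f0)
for d in range(3,60,3):
    arm.movel([*(s+d*x),69],max_speed=40);arm.wait(.08)
    o=telemetry.get_obs();F=np.array(o["force"])-f0
    print(d,round(o["t"],2),"push %.1f"%(-F[:2]@x),"lat,z",(F[:2]@[-x[1],x[0]]).round(1),F[2].round(1),((np.array(o["position"])[:2]-s)@x).round(2))
    if -F[:2]@x>9: break
E
```

```text
[ 575.13384124 -137.52895007   83.        ] [ 609.5727608  -129.24464331   66.        ]
[-0.40286785 -0.58093965  0.12198473]
3 30.81 push -1.0 lat,z 0.9 0.1 3.11
6 31.14 push -0.2 lat,z 1.0 -0.2 6.01
9 31.48 push -0.3 lat,z 0.8 0.3 9.04
12 31.81 push -0.2 lat,z 0.9 -0.6 12.03
15 32.14 push -1.0 lat,z -0.7 0.8 15.07
18 32.48 push -1.2 lat,z 0.6 -1.1 18.1
21 32.81 push -0.6 lat,z 0.2 -0.1 21.11
24 33.14 push -0.9 lat,z 0.3 0.3 24.11
27 33.48 push -0.5 lat,z 0.8 0.0 27.1
30 33.81 push 0.5 lat,z 0.5 -0.3 30.12
33 34.14 push -0.5 lat,z 0.6 -0.6 33.1
36 34.48 push -0.6 lat,z 0.2 -0.3 36.09
39 34.81 push 23.1 lat,z 3.1 12.3 36.86
```

```bash
python3 - <<'E'
from h import *
import pickle
yaw=np.deg2rad(12.8);x=np.array([np.cos(yaw),np.sin(yaw)])
p=np.array(telemetry.get_obs()["position"])
arm.movel([*(p[:2]-20*x),69],max_speed=80);arm.movel([*(p[:2]-80*x),190],max_speed=150);arm.wait(.1)
w=wrist();pickle.dump(w,open("w3.pkl","wb"));f=w["frame"]
o=telemetry.get_obs();print(o["t"],o["position"],o["force"])
hsv=cv2.cvtColor(f,cv2.COLOR_BGR2HSV).astype(int);m=((hsv[...,0]>100)&(hsv[...,0]<130)&(hsv[...,1]>140));m[:,:200]=0;m[:,310:]=0;m[200:]=0
r=np.argwhere(m);print(r.min(0),r.max(0))
cv2.imwrite("pics/w3.png",np.hstack([cv2.resize(f[40:200,20:230],(420,320)),cv2.resize(f[50:150,215:315],(320,320),interpolation=0)]))
E
```

```text
36.4333 [ 506.68799201 -152.93387897  188.9918564 ] [ 0.3671134   0.48214667 -0.0825259 ]
[ 67 236] [ 89 270]
```

View pics/w3.png

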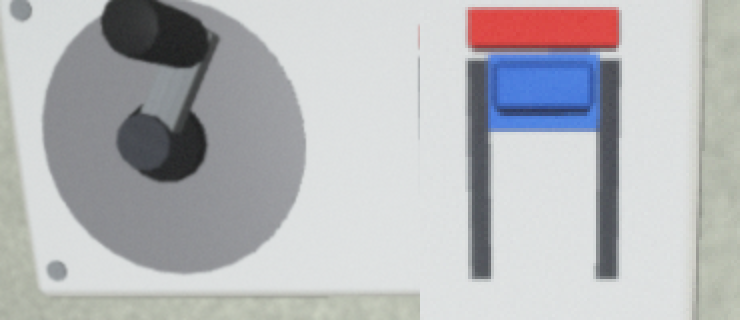

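The slide's foot is now right up against the red block (gap about 1 mm), and it met a hard stop at 23 N. The crank is where I left it and the gripper is clear.

```bash
python3 -c "
from bench import arm
print(arm.sign_off())"
```

```text
the job is handed in; nothing more can be done
None
```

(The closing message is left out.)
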